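# Turn the dressing-box lid over against the backrest and close the box

### The arm

A 6-joint arm with a two-finger parallel gripper is mounted at the origin on a cart in front of the work surface, level with it; the furniture and walls round the work are solid. World frame = base frame: x ahead of the robot, y to its left, z up, the work surface at z = 0. Lengths are in m, angles in rad, forces in N, time in s.
With the tool pointing down it reaches from about 0.275 to 0.75 m from the base axis. Payload 10.2 kg.
Tool frame: the origin (TCP) lies midway between the tips of the shut fingers; the grasp point (between the pads) lies 19 mm behind it (env.hold_point_z is the distance from the TCP to the grasp point, in m); z points along the fingers, y is the line along which they close (so a half turn about z gives the same grasp; the last joint's range is limited). The gripper opens to 85 mm and grips with 20 to 120 N. Pads are 22 mm wide; open, the fingers measure 114 mm over their backs; the gripper's body (76 mm by 85 mm) begins 54 mm behind the grasp point. The pads swing forward as they close: fully open they stand 13 mm farther back than shut.
Start: joints at [-1.373, 0.313, 1.498, -0, 1.331, -0.223], TCP at [0.214, -0.479, 0.231] pointing down, gripper open.
Joint ranges: [-2.94, 2.94], [-0.97, 2.17], [0.19, 2.56], [-1.23, 4.37], [0.02, 3.11], [-2.88, 2.88]. Speed limits (rad/s): [2.39, 2.39, 3.01, 3.14, 3.14, 3.14].

### API

Orientations are given as a unit quaternion [x, y, z, w].
In Python, from bench import env, imaging, eoat, kin gives the robot as it stands (env), with the cameras (imaging), the gripper (eoat) and the kinematics (kin). Calls block until the motion is done:
- env.reach(position, orientation): joint-space move of the TCP to a pose.
- env.movel(position, velocity=0.15, frame=None, guard=None): straight line of the TCP; frame=None keeps the orientation; velocity is the mean speed in m/s. With guard (N) it stops when the force on the tool has changed by that much, and returns True; else False.
- env.set_joints(angles): joint-space move.
- eoat.release() and eoat.close_gripper(effort=None): open the fingers fully, or close them until they stop; effort is the grip in N (None keeps the last).
- env.hold(seconds).
- kin.ik(position, orientation): joint angles nearest the present ones, or None.
- env.sense(): the state.
- imaging.grab_frame(name): name is "scene" or "top" or "wrist"; returns a dict with "frame" (384x512x3 uint8, red, green, blue), "mtx" (3x3 intrinsics, pixels), "view" (4x4, takes a point from world to camera coordinates). Camera axes: x right, y down, z forward; pixel columns grow to the right and rows downward; lengths in m; the calibration is good to about 2 mm. A picture is of the moment at which its call begins. There is no depth.
A pose or a line that the arm cannot do raises env.MotionError and nothing moves.
- env.hand_in(): hands the job in; it is judged then, once.
The state is a dict: "clock": time; "joints": joint angles; "qvel": joint speeds; "joint_efforts": joint torques, N m; "position": TCP position; "ee_rot": TCP orientation; "contact_force": force on the tool from outside, world axes, zero at the start; "ft_torque": the same for the moment, N m; "finger_gap": opening from 0.0 (shut) to 1.0 (fully open); "gripper_force": force on a finger pad.
Only numpy, scipy, OpenCV 4.12 (cv2) and the standard library are available. Lean on these libraries where they do the work, as an engineer would, in place of code of your own. Each camera call takes 0.05 s, during which the arm holds its last target. There are 200 camera calls.

### The job

The dressing box is packed, but its lid still lies on the worktop with its inner side (two blue pads) up. Push the lid along the worktop and up against the sloping steel backrest until it stands leaning on it, take it by its top edge and turn it over onto the box: tuck its thin tongue under the fixed lip at the back of the box and let the lid down flat, blue pads inside. Then swing the blue-tabbed catch at the front of the box right home over the lid's front edge, let go, and leave the other things on the worktop where they stand.

Things in the scene. Friction and masses are not known exactly. Their poses are not given: they have to be found in the camera images.
- lid: Loose flat steel lid, 140 (x) x 120 (y) x 8 mm, 0.3 kg. Origin: middle of its plain outer face, which lies down at the start; z points out of the inner face, which carries two blue pads 5 mm high (12 mm wide bars along y). The -x end is a tongue; the +x edge faces the backrest at the start, turned up to 0.2 rad from square
- lid_tongue (a point): Middle of the tongue's end, on the inner face: 70 mm to -x of the lid's origin. The tongue is the last 12 mm of the lid, 100 mm wide and 4 mm thick, flush with the inner face. Axes as the lid's
- lid_edge (a point): Middle of the lid's other end (the one to grip), 70 mm to +x of the lid's origin, half way through its 8 mm thickness. Axes as the lid's. No pad within 42 mm of this edge
- backrest: Fixed smooth bent-steel backrest, 180 mm wide along y. Origin: middle of the line where the planes of face and worktop meet. The face looks to -x and slopes back at 70 degrees from the worktop (up and to +x), 83 mm high, hem on top; a bend of 20 mm radius at its foot begins 14 mm to -x of the origin, and the foot plate runs 63 mm to +x. Slippery (0.15)
- backrest_top (a point): Middle of the top of the backrest's face, 30 mm to +x and 83 mm above its foot line
- box: Fixed open steel box, packed below the rim, left of the sink (between it and the lid stands the tap, 160 mm high). Origin: on the worktop under the inner face of the stop behind the lip. The box lies to -x of it: rim 50 mm high, front wall's outside at x = -134 mm, 120 mm wide in y. A closed lid lies on the rim, outer face at 58 mm, tongue tip 0 to 6 mm from the stop, front edge near x = -140 mm
- lip_mid (a point): On the box's back rim ledge (50 mm high) at the stop, mid width. The fixed lip reaches 8 mm from the stop to -x over the ledge, leaving an 8.5 mm high, 108 mm wide slot for the tongue, closed at its ends by cheeks that stand to 11.5 mm above the rim and reach 11 mm to -x. Axes as the box's
- catch (a joint): Hinged catch at the middle of the box's front, 36 mm wide. 0 = upright and home, its hook 2 mm above the closed lid and 8 mm over its edge; positive = leaning outwards to the front (-x of the box), rad; 0.7 to 0.9 at the start. Hinge 148 mm to -x of the box's origin and 30 mm up, along y. Stays where it is left (0.04 N m); stop at 0
- catch_tab (a point): Middle of the catch's blue finger tab, 55 mm from the hinge; the tab's end is 65 mm from the hinge. Push it towards the box to close the catch
- iodine: Bystander: brown bottle with white cap, 54 mm across, 135 mm high, origin under its foot
- pill_jar: Bystander: orange tablet jar with white lid, 50 mm across, 76 mm high, origin under its foot
- tape_roll: Bystander: roll of white tape lying flat, 62 mm across, 13 mm high, origin under its middle

How it is judged:
On the way, in this order (a step that is already met when the one before it is completed fails the run):
1. the lid stands on its tongue end, leaning against the backrest at 55 to 80 degrees (angle between lid's own z axis and vertical between 0.96 and 1.4 rad and height (world z) of lid_tongue below 0.02 m and contact force between lid and backrest above 0.05 N), for 0.2 s.
2. the lid has been lifted off the worktop and turned past upright (by 110 degrees or more) (angle between lid's own z axis and vertical above 1.92 rad and height (world z) of lid_tongue above 0.025 m), for 0.1 s.
3. the lid lies flat on the box, inner side down, its tongue under the lip (angle between lid's own z axis and vertical above 3.06 rad and x of lid_tongue in the frame of box above -0.0065 m and z of lid_tongue in the frame of box between 0.046 and 0.054 m and y of lid_tongue in the frame of box between -0.008 and 0.008 m and y of lid_edge in the frame of box between -0.01 and 0.01 m and z of lid_edge in the frame of box below 0.0575 m), for 0.2 s.
At the end, for the whole second after the job is handed in: The lid lies flat (within 5 degrees) on the box's rim, blue pads down, its tongue under the lip (tip within 6.5 mm of the stop, 8 mm of the middle), front edge down (within 3.5 mm) and within 10 mm of the middle, at rest; the catch is home over it (under 0.1 rad) (all of step 3 and value of joint catch below 0.1 rad and linear speed of lid below 0.02 m/s); the robot touches nothing.
It fails at once if a bystander (brown bottle, tablet jar, tape roll) is moved by more than 30 mm (distance of any of iodine, pill_jar, tape_roll from where it was at the start of the episode above 0.03 m).
It also fails if it takes over 61 s, if anything falls off the work surface, if the arm or the gripper's body presses on something with over 40 N, if the wrist force passes 120 N, or if a joint passes its speed limit or range.

## Working session

There is one attempt and no reset: what is moved stays moved. The work goes in short steps, each a Python script; the robot and the scene stay as the last script left them, time stands still between calls to the robot, and variables do not carry over. Pictures are saved under pics/ and viewed, at most 10 in all, crops included, and the job is handed in when it is done.

```bash
ls; mkdir -p pics
python3 - <<'E'
from bench import env, imaging, eoat, kin
import cv2,numpy as np
ims=[]
for n in ("scene","top"):
    f=imaging.grab_frame(n); cv2.imwrite(f"pics/{n}0.png",cv2.cvtColor(f["frame"],cv2.COLOR_RGB2BGR))
    np.savez(f"{n}0.npz",**f); print(n,f["mtx"].tolist(),np.round(f["view"],3).tolist())
s=env.sense();print(s["clock"],s["position"],s["ee_rot"],env.hold_point_z)
E
```

```text
bench.py
pics
scene [[391.1421051126187, 0.0, 257.17314475161163], [0.0, 391.1421051126187, 197.40244433179373], [0.0, 0.0, 1.0]] [[0.714, -0.7, -0.025, -0.39], [-0.301, -0.274, -0.914, 0.245], [0.633, 0.66, -0.406, 1.267], [0.0, 0.0, 0.0, 1.0]]
top [[485.93702633593153, 0.0, 260.1113166383655], [0.0, 485.93702633593153, 188.73049335694532], [0.0, 0.0, 1.0]] [[-0.249, -0.968, 0.01, 0.13], [-0.912, 0.231, -0.339, 0.523], [0.326, -0.094, -0.941, 1.549], [0.0, 0.0, 0.0, 1.0]]
0.1 [ 0.21437312 -0.47900586  0.23079503] [ 9.77955733e-01  2.08811559e-01  1.03423546e-05 -5.63094425e-04] 0.0187
```

View pics/scene0.png

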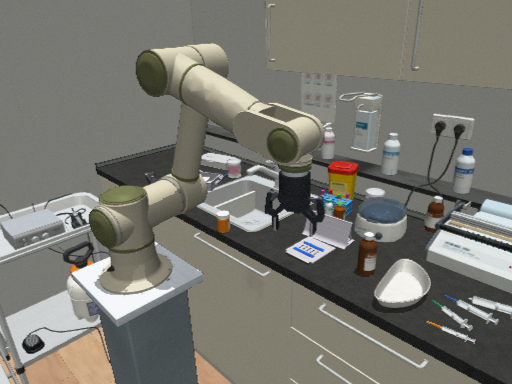

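View pics/top0.png

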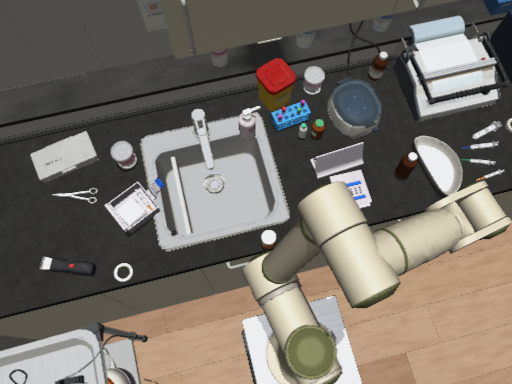

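The scene view shows the lid (310,248) with blue pads in front of the backrest (328,232), and the box beyond the sink. In the top view the lid is at (352,188), the backrest at (338,160), the box at (133,206), the blue tab at (157,184), the pill jar at (268,240), the tape at (123,272) and the iodine at (408,163).

```bash
cat > h.py <<'E'
import cv2,numpy as np
from scipy.spatial.transform import Rotation as R
from bench import env, imaging, eoat, kin
def ray(f,uv):
    K,V=f["mtx"],f["view"]; d=np.linalg.inv(K)@np.array([uv[0],uv[1],1.0])
    Rm,t=V[:3,:3],V[:3,3]; return -Rm.T@t, Rm.T@d
def cast(f,uv,z=0.0):
    c,d=ray(f,uv); return c+d*(z-c[2])/d[2]
def proj(f,p):
    q=f["view"][:3,:3]@np.asarray(p)+f["view"][:3,3]; q=f["mtx"]@q; return q[:2]/q[2]
def save(f,name,crop=None,k=1):
    im=cv2.cvtColor(f["frame"],cv2.COLOR_RGB2BGR)
    if crop: x0,y0,x1,y1=crop; im=im[y0:y1,x0:x1]
    cv2.imwrite(f"pics/{name}.png",cv2.resize(im,None,fx=k,fy=k,interpolation=cv2.INTER_CUBIC))
def blobs(f,lo,hi,amin=10):
    m=cv2.inRange(cv2.cvtColor(f["frame"],cv2.COLOR_RGB2HSV),lo,hi)
    cs,_=cv2.findContours(m,cv2.RETR_EXTERNAL,cv2.CHAIN_APPROX_NONE)
    return [c for c in cs if cv2.contourArea(c)>=amin]
E
python3 - <<'E'
from h import *
f=dict(np.load("top0.npz"))
for n,uv,z in [("lid",(352,190),.01),("bk",(338,160),.05),("box",(133,206),.05),("tab",(157,184),.06),("iod",(408,163),.13),("jar",(268,240),.07),("tape",(123,272),.01),("tap",(200,115),.16)]:
    print(n,np.round(cast(f,uv,z),3))
for c in blobs(f,(100,120,90),(125,255,255)): print(cv2.minAreaRect(c))
w=imaging.grab_frame("wrist"); print(np.round(np.linalg.inv(w["view"]),3).tolist(),w["mtx"][0,0]); save(w,"w0")
E
```

```text
lid [ 0.482 -0.327  0.01 ]
bk [ 0.59  -0.303  0.05 ]
box [0.599 0.428 0.05 ]
tab [0.654 0.333 0.06 ]
iod [ 0.492 -0.505  0.13 ]
jar [0.366 0.014 0.07 ]
tape [0.393 0.505 0.01 ]
tap [0.824 0.135 0.16 ]
((359.44122314453125, 196.76473999023438), (2.6678919792175293, 11.156637191772461), 75.96376037597656)
((353.0882263183594, 183.3529815673828), (2.66789174079895, 14.067066192626953), 75.96376037597656)
((159.00001525878906, 182.50001525878906), (9.192387580871582, 4.949747085571289), 45.0)
((290.78656005859375, 114.92073059082031), (19.458271026611328, 38.76838684082031), 69.775146484375)
((504.0, 1.5), (3.0, 14.0), 90.0)
[[0.408, -0.863, -0.297, 0.291], [-0.913, -0.387, -0.131, -0.446], [-0.002, 0.324, -0.946, 0.372], [0.0, 0.0, 0.0, 1.0]] 275.1089441559827
```

View pics/w0.png

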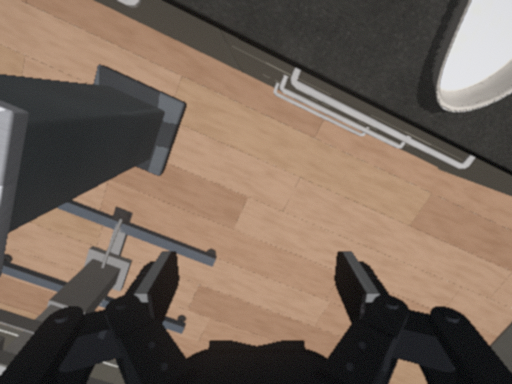

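Run:
```python
from h import *
env.reach([0.47,-0.31,0.30],[1,0,0,0])
w=imaging.grab_frame("wrist"); save(w,"w1",k=1.5); np.savez("w1.npz",**w)
t=imaging.grab_frame("top"); np.savez("t1.npz",**t)
s=imaging.grab_frame("scene"); np.savez("s1.npz",**s)
print(env.sense()["clock"])
for c in blobs(w,(100,120,60),(130,255,255),60):
    r=cv2.minAreaRect(c); print(r); b=cv2.boxPoints(r); print(np.round([cast(w,p,.013)[:2] for p in b],4).tolist())
```

```text
1.5
((263.5, 168.0), (6.0, 51.0), 90.0)
[[0.4592, -0.2817], [0.4592, -0.3624], [0.4494, -0.3627], [0.4495, -0.2815]]
((264.0, 134.0), (6.0, 54.0), 90.0)
[[0.5118, -0.2814], [0.5117, -0.3634], [0.5027, -0.3638], [0.5028, -0.2812]]
```

View pics/w1.png

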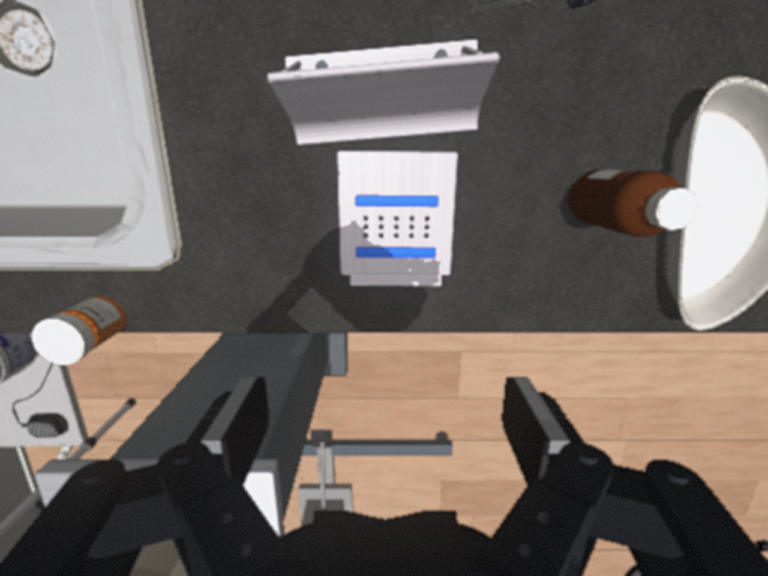

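The wrist view (1.5x) shows the lid's front edge at (338,152)–(458,153) and its tongue end at (350,284)–(440,286), so it lies nearly square to the world. The backrest is turned slightly: its bend starts along (298,143)–(478,128) and its hem runs (270,77)–(498,57). The bottle and jar are well clear.

Run:
```python
from h import *
w=dict(np.load("w1.npz"))
def line(f,a,b,z):
    a,b=cast(f,np.array(a)/1.5,z)[:2],cast(f,np.array(b)/1.5,z)[:2]; d=b-a
    return np.round(a,4),np.round(b,4),round(float(np.linalg.norm(d)),4),"mid",np.round((a+b)/2,4),"normal yaw",round(float(np.arctan2(d[1],d[0])+np.pi/2),3)
print("edge",line(w,(338,152),(458,153),.008))
print("tongue",line(w,(350,284),(440,286),.008))
print("foot",line(w,(298,143),(478,128),.0))
print("hem",line(w,(270,77),(498,57),.083))
for c in blobs(w,(100,120,60),(130,255,255),60):
    vx,vy,x,y=cv2.fitLine(c,cv2.DIST_L2,0,.01,.01).ravel(); print(line(w,((x-20*vx)*1.5,(y-20*vy)*1.5),((x+20*vx)*1.5,(y+20*vy)*1.5),.013)[3:])
# go to the box
for p in ([0.50,0.33,0.33],[0.52,0.36,0.33]):
    for a in (0,.5,1.0,-.5):
        q=(R.from_euler('z',a)*R.from_quat([1,0,0,0])).as_quat(); print(p,a,kin.ik(p,q) is not None)
```

```text
edge (array([ 0.5544, -0.2647]), array([ 0.5534, -0.3837]), 0.119, 'mid', array([ 0.5539, -0.3242]), 'normal yaw', -0.009)
tongue (array([ 0.4173, -0.2727]), array([ 0.4149, -0.3718]), 0.099, 'mid', array([ 0.4161, -0.3223]), 'normal yaw', -0.024)
foot (array([ 0.563 , -0.2241]), array([ 0.5768, -0.4035]), 0.18, 'mid', array([ 0.5699, -0.3138]), 'normal yaw', 0.077)
hem (array([ 0.6093, -0.2221]), array([ 0.6228, -0.3978]), 0.1762, 'mid', array([ 0.6161, -0.3099]), 'normal yaw', 0.077)
('mid', array([ 0.4546, -0.3217]), 'normal yaw', -0.022)
('mid', array([ 0.508 , -0.3232]), 'normal yaw', -0.003)
[0.5, 0.33, 0.33] 0 True
[0.5, 0.33, 0.33] 0.5 True
[0.5, 0.33, 0.33] 1.0 True
[0.5, 0.33, 0.33] -0.5 True
[0.52, 0.36, 0.33] 0 True
[0.52, 0.36, 0.33] 0.5 True
[0.52, 0.36, 0.33] 1.0 True
[0.52, 0.36, 0.33] -0.5 True
```

Run:
```python
from h import *
for p in ([0.57,0.40,0.33],[0.55,0.385,0.33],[0.53,0.37,.33]):
    q=(R.from_euler('z',.6)*R.from_quat([1,0,0,0])).as_quat()
    if kin.ik(p,q) is not None: break
env.reach(p,q); print(p)
w=imaging.grab_frame("wrist"); save(w,"w2",k=1.5); np.savez("w2.npz",**w)
t=imaging.grab_frame("top"); np.savez("t2.npz",**t)
print(env.sense()["clock"])
for c in blobs(w,(100,120,60),(130,255,255),30):
    print(cv2.minAreaRect(c))
```

```text
[0.57, 0.4, 0.33]
4.1417
((502.8499450683594, 356.949951171875), (20.247875213623047, 5.29205846786499), 32.47119140625)
((331.0294189453125, 141.8823699951172), (13.096923828125, 24.98116683959961), 14.03624439239502)
```

View pics/w2.png

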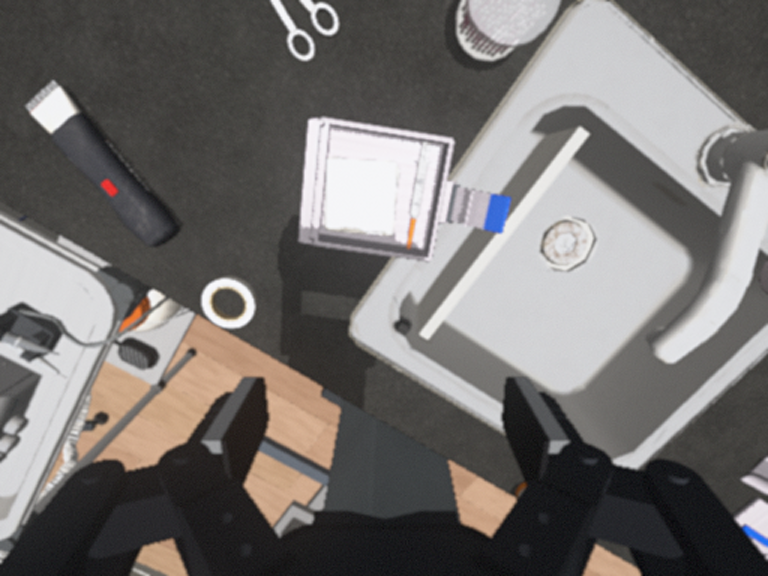

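The box fills about (300–455, 118–262) in the 1.5x picture. Its back (lip) is on the left, and its front with the blue tab (497,213) faces the sink, where a divider stands. I'll zoom in for the corners.

Run:
```python
from h import *
w=dict(np.load("w2.npz")); save(w,"w2c",(190,70,350,180),5)
```

```text
(no output)
```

View pics/w2c.png

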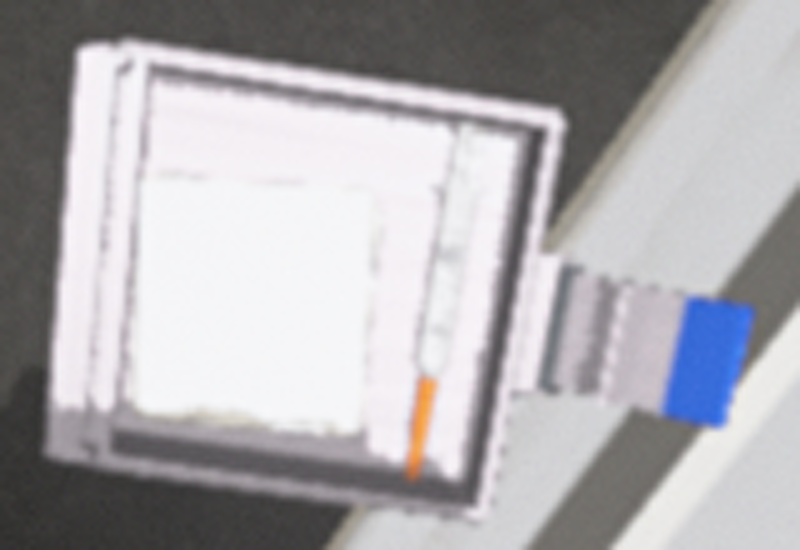

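Run:
```python
from h import *
w=dict(np.load("w2.npz"))
P=lambda u,v,z: cast(w,(190+u/5,70+v/5),z)[:2]
a,b=P(565,112,.05),P(482,518,.05)   # far, near front outer corners
print(a,b,np.linalg.norm(a-b)); d=(a-b)/np.linalg.norm(a-b)
xb=np.array([d[1],-d[0]]); 
if xb@(P(80,48,.06)-a)<0: xb=-xb
yaw=np.arctan2(xb[1],xb[0]); print("front yaw",yaw)
s1=P(565,112,.05)-P(160,52,.05); s2=P(482,518,.05)-P(110,465,.05)
print("side yaws",[np.arctan2(-s[1],-s[0]) for s in (s1,s2)])
o=(a+b)/2+.134*xb; print("origin",o)
for n,p in dict(backfar=P(80,48,.0615),backnear=P(47,458,.0615)).items():
    r=p-o; print(n,r@xb,r@np.array([-xb[1],xb[0]]))
for z in (.06,.07,.08):
    for uv in ((718,362),(750,305),(725,427),(685,297),(663,415)):
        r=P(*uv,z)-o; print(z,uv,np.round([r@xb,r@np.array([-xb[1],xb[0]])],4))
# top view check
t=dict(np.load("t2.npz")); save(t,"t2c",(85,165,185,245),6)
```

```text
[0.68850747 0.39818718] [0.57871742 0.34702404] 0.12112605566715363
front yaw 2.0068832185585728
side yaws [np.float64(2.0322035066564665), np.float64(2.0244205401138693)]
origin [0.57701141 0.49406475]
backfar 0.002813775287207746 -0.05450457639114614
backnear 0.0009146689206215146 0.06084666408763379
0.06 (718, 362) [-0.1921  0.0004]
0.06 (750, 305) [-0.1972 -0.0171]
0.06 (725, 427) [-0.199   0.0189]
0.06 (685, 297) [-0.1779 -0.0163]
0.06 (663, 415) [-0.1798  0.0184]
0.07 (718, 362) [-0.1891 -0.0005]
0.07 (750, 305) [-0.1941 -0.0176]
0.07 (725, 427) [-0.1959  0.0175]
0.07 (685, 297) [-0.1753 -0.0168]
0.07 (663, 415) [-0.1771  0.017 ]
0.08 (718, 362) [-0.1862 -0.0014]
0.08 (750, 305) [-0.191  -0.0181]
0.08 (725, 427) [-0.1928  0.0162]
0.08 (685, 297) [-0.1727 -0.0173]
0.08 (663, 415) [-0.1745  0.0157]
```

View pics/t2c.png

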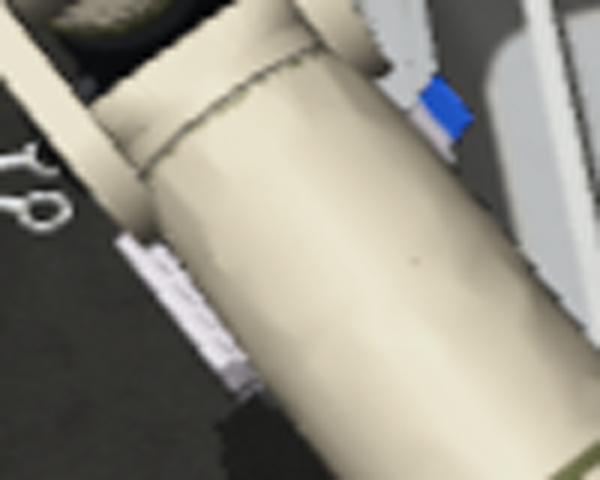

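The arm hides the box in this crop, so I'll keep the wrist-view measurement: origin ≈ (0.5755, 0.4935), yaw ≈ 2.018, catch ≈ 0.84 rad. Next I'll check which grasp yaw makes the whole flip and insertion reachable.

```bash
cat >> h.py <<'E'
Z=np.array([0,0,1.])
BO=np.array([.5756,.4934,0]); BY=2.018
XB=np.array([np.cos(BY),np.sin(BY),0]); YB=np.cross(Z,XB)
def tool(Rl,tongue,psi,s=1,ov=.017,y0=0.):
    """TCP pose for lid rotation Rl with lid_tongue at `tongue`."""
    zl=np.array([-np.cos(psi),np.sin(psi),0]); yl=np.array([0,0,s*1.]); xl=np.cross(yl,zl)
    p=tongue+Rl@(np.array([140,y0*1e3,-4])/1e3+ov*zl)
    return p,R.from_matrix(Rl@np.c_[xl,yl,zl]).as_quat()
def lean(th,yaw=.077):
    n=np.array([np.cos(yaw),np.sin(yaw),0]); x=np.cos(th)*n+np.sin(th)*Z; y=np.cross(Z,n); return np.c_[x,y,np.cross(x,y)]
def place(phi):
    x=-XB*np.cos(phi)+Z*np.sin(phi); return np.c_[x,YB,np.cross(x,YB)]
def boxp(x,z,y=0): return BO+XB*x+YB*y+Z*z
E
python3 - <<'E'
from h import *
d=np.deg2rad
w=dict(np.load("w2.npz"));t=dict(np.load("t1.npz"))
for z in (.1,.13,.16): print("spout",z,np.round(cast(w,(668/1.5,350/1.5),z)[:2],3),np.round(cast(w,(755/1.5,170/1.5),z)[:2],3))
print("sink wall, divider", cast(w,(585/1.5,130/1.5),0)[:2],cast(w,(425/1.5,335/1.5),0)[:2])
for s in (1,-1):
  for psi in range(-60,61,15):
    q=[]
    for Rl,tp in ((lean(d(67)),np.array([.57,-.317,0])),(lean(d(67)),np.array([.55,-.317,.2])),(place(d(25)),boxp(-.03,.2)),(place(d(22)),boxp(-.03,.055)),(place(d(20)),boxp(-.002,.052)),(place(d(25)),boxp(-.002,.052))):
        q.append(kin.ik(*tool(Rl,tp,d(psi),s)))
    print(s,psi,[int(x is not None) for x in q], np.round(q[0],2) if q[0] is not None else "", np.round(q[4],2) if q[4] is not None else "")
E
```

```text
spout 0.1 [0.646 0.108] [0.808 0.175]
spout 0.13 [0.645 0.135] [0.795 0.197]
spout 0.16 [0.645 0.163] [0.781 0.218]
sink wall, divider [0.77904415 0.28329126] [0.49099811 0.28334601]
1 -60 [0, 1, 1, 1, 1, 1]  [0.13 0.84 1.71 2.15 1.02 0.19]
1 -45 [0, 1, 1, 1, 1, 1]  [0.08 0.86 1.58 1.75 1.1  0.47]
1 -30 [1, 1, 1, 1, 1, 1] [-0.42  0.91  0.96 -0.66  1.39  2.69] [0.05 0.91 1.39 1.44 1.26 0.7 ]
1 -15 [1, 1, 1, 1, 1, 1] [-0.48  0.97  0.79 -0.43  1.59  2.56] [0.05 1.   1.16 1.23 1.48 0.88]
1 0 [1, 0, 1, 1, 1, 1] [-0.55  1.05  0.6  -0.24  1.81  2.5 ] [0.08 1.13 0.88 1.09 1.74 1.03]
1 15 [1, 0, 1, 1, 1, 1] [-0.61  1.17  0.39 -0.05  2.06  2.49] [0.11 1.31 0.51 1.04 2.03 1.19]
1 30 [0, 0, 0, 0, 0, 0]  
1 45 [0, 0, 0, 0, 0, 0]  
1 60 [0, 0, 0, 0, 0, 0]  
-1 -60 [0, 1, 1, 0, 0, 0]  
-1 -45 [1, 1, 1, 1, 1, 1] [-0.37  0.88  1.11 -0.92  1.25 -0.26] [ 0.08  0.86  1.58  1.75  1.1  -2.68]
-1 -30 [1, 1, 1, 1, 1, 1] [-0.42  0.91  0.96 -0.66  1.39 -0.45] [ 0.05  0.91  1.39  1.44  1.26 -2.44]
-1 -15 [1, 1, 1, 1, 1, 1] [-0.48  0.97  0.79 -0.43  1.59 -0.58] [ 0.05  1.    1.16  1.23  1.48 -2.26]
-1 0 [1, 0, 1, 1, 1, 1] [-0.55  1.05  0.6  -0.24  1.81 -0.65] [ 0.08  1.13  0.88  1.09  1.74 -2.11]
-1 15 [1, 0, 1, 1, 1, 1] [-0.61  1.17  0.39 -0.05  2.06 -0.65] [ 0.11  1.31  0.51  1.04  2.03 -1.95]
-1 30 [0, 0, 0, 0, 0, 0]  
-1 45 [0, 0, 0, 0, 0, 0]  
-1 60 [0, 0, 0, 0, 0, 0]
```

Run:
```python
from h import *
n=np.array([np.cos(.077),np.sin(.077),0]); c=np.array([.584,-.313,0])  # backrest
def q(tilt):
    x=-n; z=-Z; y=np.cross(z,x); r=R.from_matrix(np.c_[x,y,z])
    return (R.from_rotvec(-tilt*np.cross(Z,n))*r).as_quat()   # tool z tips to +n
lat=np.cross(Z,n)
P=lambda s,z,l=-.006: c+n*s+lat*l+Z*z
print((R.from_quat(q(.2)).as_matrix()[:,2]))
s0=(np.array([.416,-.3225,0])-c)@n; print("s0",s0,"lat",(np.array([.416,-.3225,0])-c)@lat)
eoat.close_gripper()
env.reach(P(s0-.032,.10,-.004),q(0)); env.movel(P(s0-.032,.003,-.004),.15)
print(env.sense()["clock"])
env.movel(P(-.056,.003,-.004),.09); f=env.sense(); print(f["clock"],f["contact_force"],f["position"])
t=imaging.grab_frame("scene"); save(t,"s2",(270,190,390,280),6)
for nme in ("scene","top"): np.savez("p_"+nme+".npz",**imaging.grab_frame(nme))
```

```text
[ 0.19808067  0.01528243 -0.98006658]
s0 -0.1682329873930004 lat 0.0034513697029672336
9.05
10.8 [-0.05191395 -0.36964902 -0.29016805] [ 0.52860953 -0.32147364  0.00321362]
```

View pics/s2.png

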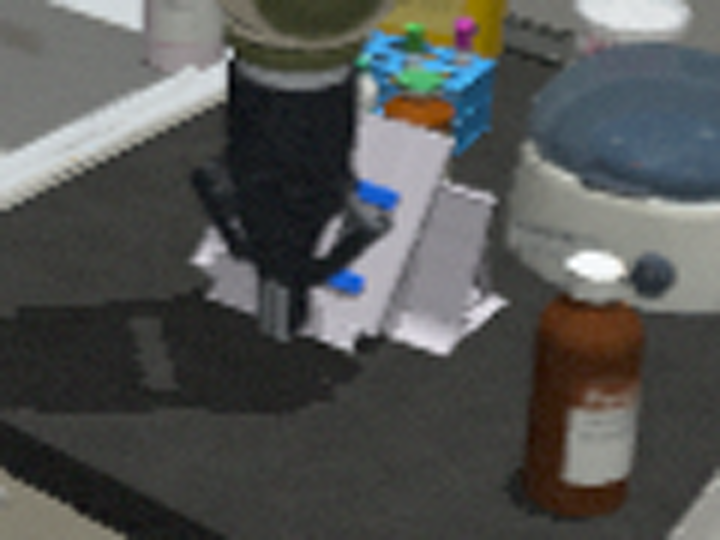

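The lid is riding up the backrest squarely (centre ≈ (380,240) in the crop) with the fingers behind its tongue. I'll finish the push with the tool tilted.

Run:
```python
from h import *
n=np.array([np.cos(.077),np.sin(.077),0]); c=np.array([.584,-.313,0]); lat=np.cross(Z,n)
def q(tilt):
    x=-n; z=-Z; y=np.cross(z,x); r=R.from_matrix(np.c_[x,y,z])
    return (R.from_rotvec(-tilt*np.cross(Z,n))*r).as_quat()
P=lambda s,z,l=-.004: c+n*s+lat*l+Z*z
env.movel(P(-.034,.005),.05,frame=q(.2))
print(env.movel(P(-.022,.005),.03,guard=12)); f=env.sense(); print(f["clock"],f["contact_force"],(f["position"]-c)@n)
env.hold(.3)
w=imaging.grab_frame("scene"); save(w,"s3",(270,190,390,280),6); np.savez("s3.npz",**w)
w=imaging.grab_frame("top"); np.savez("t3.npz",**w)
```

```text
False
12.0917 [ 0.139825   -0.28151376  0.27580373] -0.021532786860586055
```

View pics/s3.png

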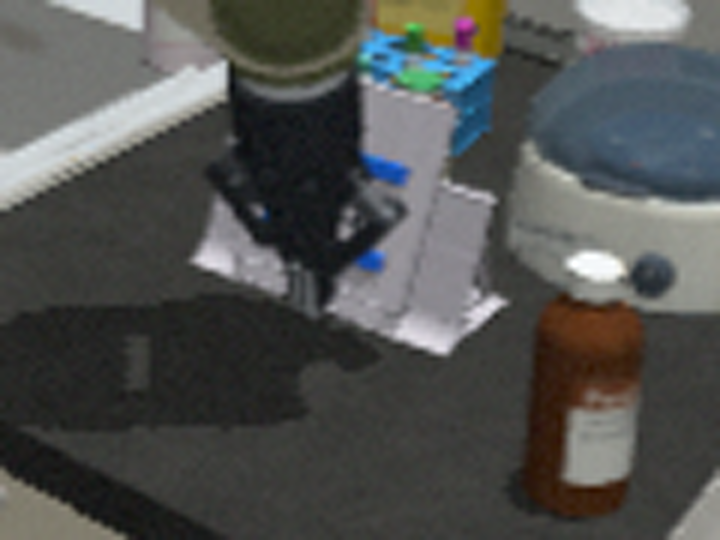

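Lid now leans steeply against the face. I'll retreat, then check that it stands and where.

Run:
```python
from h import *
n=np.array([np.cos(.077),np.sin(.077),0])
p=env.sense()["position"]
env.movel(p-.03*n,.04); env.movel(p-.10*n+.12*Z,.25)
env.reach([0.47,-0.31,0.30],[1,0,0,0])
w=imaging.grab_frame("wrist"); np.savez("w4.npz",**w); s=imaging.grab_frame("scene"); np.savez("s4.npz",**s)
print(env.sense()["clock"])
a=cv2.cvtColor(w["frame"],cv2.COLOR_RGB2BGR)[10:160,140:360]; b=cv2.cvtColor(s["frame"],cv2.COLOR_RGB2BGR)[190:280,280:400]
a=cv2.resize(a,None,fx=3.6,fy=3.6,interpolation=cv2.INTER_CUBIC)[:,:]; a=a[:540]
np.savez
cv2.imwrite("pics/w4.png",a)
for f in (w,s):
  for c in blobs(f,(100,120,60),(130,255,255),15):
    r=cv2.minAreaRect(c); print(np.round(r[0],1),np.round(r[1],1),r[2])
```

```text
17.0833
[255.1  80.8] [ 6.6 62.5] 85.10090637207031
[253.2  56.4] [ 8.4 74.3] 84.98688507080078
[322.9 230.3] [20.9  3.2] 18.434947967529297
[327. 216.] [20.9  3.2] 18.434947967529297
[347.7 205.1] [17.7 11.4] 71.56504821777344
[327.6 197.7] [18.9  7.7] 15.255120277404785
[467.5 151. ] [6. 9.] 90.0
```

View pics/w4.png

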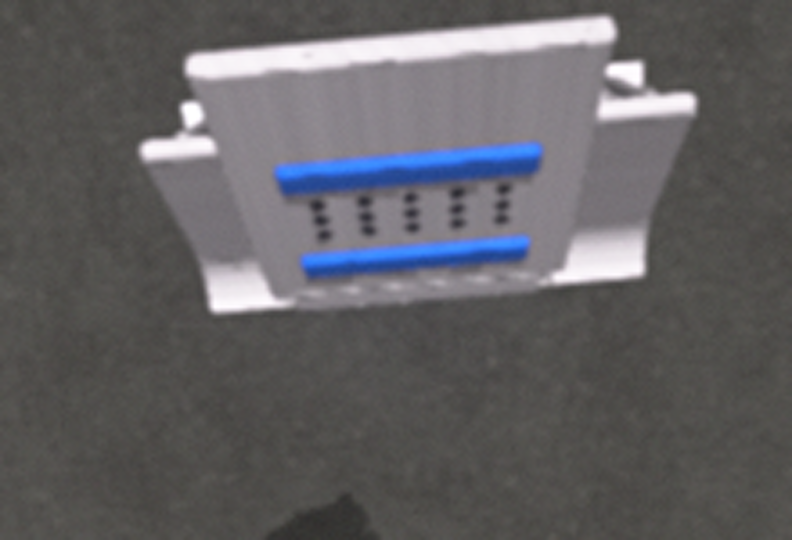

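The lid stands by itself. Its inner top edge runs (190,77)–(613,42) in the crop, parallel to the hem, with the pads at (410,168) and (415,257).

Run:
```python
from h import *
w=dict(np.load("w4.npz")); U=lambda u,v:(140+u/3.6,10+v/3.6)
c=np.array([.584,-.313,0])
for z in (.126,.130,.134):
    a,b=cast(w,U(190,77),z),cast(w,U(613,42),z); d=b-a
    m=(a+b)/2; yaw=np.arctan2(d[1],d[0])+np.pi/2
    print(z,np.round(m,4),np.linalg.norm(d).round(4),yaw.round(3),"s",(m-c)@[np.cos(.077),np.sin(.077),0])
a,b=cast(w,U(275,301),.0),cast(w,U(553,281),.0);print("tongue approx",(a+b)/2,np.linalg.norm(a-b))
for (u,v) in ((410,168),(415,257)): print(cast(w,U(u,v),.05))
# triangulate pad centres with scene
s=dict(np.load("s4.npz"))
pw=[(253.2,56.4),(255.1,80.8)]; ps=[(327.,216.),(322.9,230.3)]
for u,v in zip(pw,ps):
    P=[f["mtx"]@f["view"][:3] for f in (w,s)]
    X=cv2.triangulatePoints(P[0],P[1],np.array(u,float).reshape(2,1),np.array(v,float).reshape(2,1)).ravel(); print("pad",np.round(X[:3]/X[3],4))
d=np.deg2rad
for th in (68,):
  for psi in (-45,-40,-35): print(psi,[np.round(kin.ik(*tool(lean(d(th)),np.array([.573,-.315,0])+dz,d(psi),-1,y0=.01)) if kin.ik(*tool(lean(d(th)),np.array([.573,-.315,0])+dz,d(psi),-1,y0=.01)) is not None else [9],2) for dz in (np.zeros(3),np.array([0,0,.05]),np.array([-.02,0,.2]))])
```

```text
0.126 [ 0.6253 -0.3052  0.126 ] 0.1177 0.072 s 0.04182696146800356
0.13 [ 0.6244 -0.3052  0.13  ] 0.1162 0.072 s 0.04091927069925439
0.134 [ 0.6235 -0.3053  0.134 ] 0.1147 0.072 s 0.040011579930505095
tongue approx [ 0.56991075 -0.30792048  0.        ] 0.11587787024269805
[ 0.60894705 -0.30704354  0.05      ]
[ 0.57971585 -0.30877783  0.05      ]
pad [ 0.6034 -0.3058  0.0879]
pad [ 0.5805 -0.3075  0.0391]
-45 [array([-0.36,  0.87,  1.13, -0.92,  1.24, -0.23]), array([-0.36,  0.81,  1.1 , -0.9 ,  1.3 , -0.3 ]), array([-0.37,  0.65,  0.99, -0.86,  1.46, -0.52])]
-40 [array([-0.37,  0.87,  1.08, -0.83,  1.28, -0.3 ]), array([-0.37,  0.82,  1.05, -0.81,  1.34, -0.37]), array([-0.38,  0.67,  0.92, -0.78,  1.53, -0.58])]
-35 [array([-0.39,  0.88,  1.04, -0.73,  1.32, -0.37]), array([-0.39,  0.83,  0.99, -0.72,  1.39, -0.43]), array([-0.4 ,  0.69,  0.85, -0.71,  1.6 , -0.62])]
```

Run:
```python
from h import *
w=dict(np.load("w4.npz")); t=dict(np.load("top0.npz"))
print("visible far",[np.round(cast(w,(u,2),z)[:2],3) for u in (60,160,250) for z in (0,.05)])
for n,uv,z in (("b1",(303,128),.05),("b2",(318,123),.06),("rackR",(312,118),.05),("rackL",(275,125),.05)): print(n,np.round(cast(t,uv,z)[:2],3))
d=np.deg2rad; Rl=lean(d(66)); tp=np.array([.568,-.3095,0])
for psi in (-45,-35):
    p,q=tool(Rl,tp,d(psi),-1,y0=.01); M=R.from_quat(q).as_matrix()
    print(psi,"tcp",np.round(p,3),"rear finger tip open",np.round(p-.013*M[:,2]-Rl[:,2]*.057,3),"body",np.round(p-.073*M[:,2],3),"rear body corner",np.round(p-.073*M[:,2]-Rl[:,2]*.042,3),"far",np.round(p-.2*M[:,2]-Rl[:,2]*.045,3))
# spout triangulation
w2=dict(np.load("w2.npz"))
for v in ((208,168),(210,165),(206,170)):
    P=[f["mtx"]@f["view"][:3] for f in (w2,t)]
    X=cv2.triangulatePoints(P[0],P[1],np.array([668/1.5,355/1.5]).reshape(2,1),np.array(v,float).reshape(2,1)).ravel(); print("spout tip",np.round(X[:3]/X[3],3))
for psi in (-45,-35):
    p,q=tool(place(d(20)),boxp(-.002,.052),d(psi),-1,y0=.01); M=R.from_quat(q).as_matrix(); print([np.round(p-k*M[:,2],3).tolist() for k in (0,.1,.2,.3)])
```

```text
visible far [array([ 0.683, -0.042]), array([ 0.669, -0.073]), array([ 0.683, -0.179]), array([ 0.668, -0.194]), array([ 0.683, -0.301]), array([ 0.668, -0.303])]
b1 [ 0.742 -0.217]
b2 [ 0.743 -0.273]
rackR [ 0.773 -0.261]
rackL [ 0.778 -0.122]
-45 tcp [ 0.624 -0.307  0.115] rear finger tip open [ 0.679 -0.294  0.101] body [ 0.641 -0.254  0.162] rear body corner [ 0.679 -0.251  0.145] far [ 0.711 -0.159  0.226]
-35 tcp [ 0.623 -0.305  0.114] rear finger tip open [ 0.678 -0.293  0.1  ] body [ 0.644 -0.261  0.168] rear body corner [ 0.682 -0.258  0.151] far [ 0.721 -0.182  0.245]
spout tip [0.636 0.149 0.146]
spout tip [0.643 0.142 0.142]
spout tip [0.63  0.156 0.151]
[[0.63, 0.385, 0.1], [0.595, 0.295, 0.124], [0.56, 0.204, 0.148], [0.525, 0.114, 0.172]]
[[0.627, 0.386, 0.099], [0.608, 0.292, 0.127], [0.59, 0.197, 0.155], [0.572, 0.103, 0.183]]
```

Run:
```python
from h import *
from scipy.spatial.transform import Slerp
d=np.deg2rad; psi=d(-45); Rl=lean(d(66)); tp=np.array([.568,-.3095,0])
A=tool(Rl,tp,psi,-1,y0=.01); L=(A[0]+[-.03,0,.20],A[1])
B=tool(place(d(28)),boxp(-.035,.20),psi,-1,y0=.01)
print(L[0],B[0],kin.ik(*L) is not None,kin.ik(*B) is not None)
S=Slerp([0,1],R.from_quat([A[1],B[1]])); M0=R.from_quat(A[1]).as_matrix()
print("rot deg",np.rad2deg((R.from_quat(A[1]).inv()*R.from_quat(B[1])).magnitude()))
cor=[M0.T@(tp+Rl@(np.array([x,y,0])/1e3)-A[0]) for x in(0,140) for y in (-60,60)]
for k in np.linspace(0,1,7):
    p=(1-k)*L[0]+k*B[0]; X=np.array([p+S(k).apply(c) for c in cor]); i=X[:,2].argmin(); j=kin.ik(p,S(k).as_quat())
    print(np.round(p,2),"low",np.round(X[i],2),"tool back",np.round(p-.2*S(k).as_matrix()[:,2],2),None if j is None else np.round(j,2))
```

```text
[ 0.59369839 -0.30722955  0.31528786] [0.64061153 0.36252242 0.26361438] True True
rot deg 131.1965042179275
[ 0.59 -0.31  0.32] low [ 0.54 -0.37  0.2 ] tool back [ 0.64 -0.16  0.44] [-0.36  0.64  1.02 -0.87  1.48 -0.53]
[ 0.6  -0.2   0.31] low [ 0.58 -0.24  0.17] tool back [ 0.59 -0.08  0.47] [-0.28  0.45  1.23 -0.59  1.29 -0.63]
[ 0.61 -0.08  0.3 ] low [ 0.62 -0.09  0.16] tool back [ 0.55 -0.02  0.48] [-0.23  0.32  1.38 -0.27  1.1  -0.81]
[0.62 0.03 0.29] low [0.64 0.06 0.15] tool back [0.53 0.03 0.47] [-0.18  0.24  1.51  0.11  0.94 -1.08]
[0.62 0.14 0.28] low [0.65 0.21 0.16] tool back [0.52 0.07 0.44] [-0.13  0.25  1.6   0.58  0.84 -1.48]
[0.63 0.25 0.27] low [0.65 0.35 0.18] tool back [0.53 0.12 0.39] [-0.06  0.35  1.63  1.08  0.86 -1.96]
[0.64 0.36 0.26] low [0.54 0.44 0.2 ] tool back [0.57 0.19 0.33] [ 0.04  0.54  1.55  1.47  1.03 -2.34]
```

Run:
```python
from h import *
d=np.deg2rad; psi=d(-45); Rl=lean(d(66)); tp=np.array([.568,-.3095,0])
p,q=tool(Rl,tp,psi,-1,y0=.01); zt=R.from_quat(q).as_matrix()[:,2]
eoat.release(); env.reach(p-.08*zt,q); print(env.movel(p,.1,guard=10)); f=env.sense(); print(f["clock"],f["position"]-p,f["contact_force"])
eoat.close_gripper(90); f=env.sense(); print(f["clock"],f["finger_gap"],f["gripper_force"],f["contact_force"])
env.movel(p+[-.012,0,.03],.08); f=env.sense(); print(f["clock"],f["finger_gap"],f["gripper_force"],f["contact_force"])
s=imaging.grab_frame("scene"); np.savez("s5.npz",**s); save(s,"s5",(260,160,400,270),5.5)
```

```text
False
19.8167 [0.00037975 0.00028599 0.00054854] [ 0.15030914 -0.56895189 -0.10610677]
20.5167 0.07188675093091468 88.18008525995538 [-0.52187719  0.69294629  1.34892876]
21.0667 0.06686300777120428 88.00376057624817 [-0.1982379   0.64733853 -4.21245233]
```

View pics/s5.png

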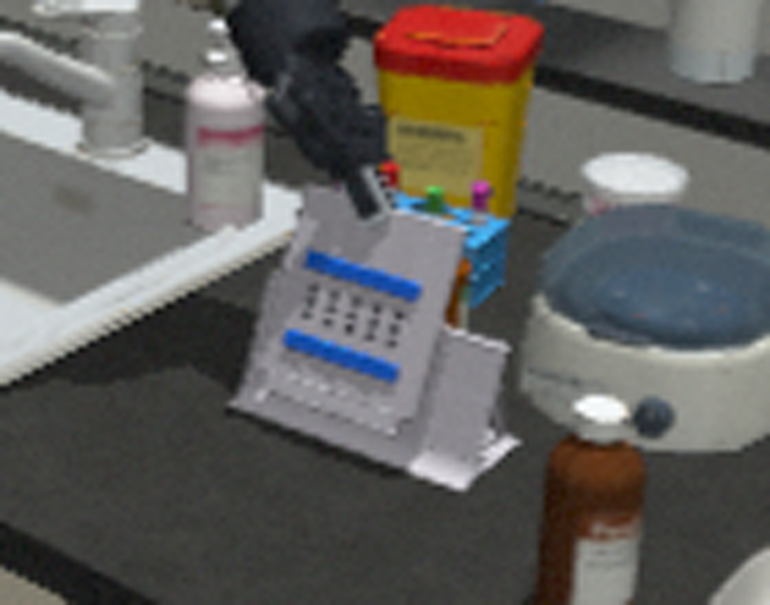

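The lid is firmly gripped at its top edge and off the worktop. That was the last picture I may view (I'm in fact one over the limit of ten), so from here I'll check by numbers only.

Run:
```python
from h import *
d=np.deg2rad; psi=d(-45); Rl=lean(d(66)); tp=np.array([.568,-.3095,0])
p,q=tool(Rl,tp,psi,-1,y0=.01); f=env.sense(); M=R.from_quat(f["ee_rot"]).as_matrix(); M0=R.from_quat(q).as_matrix()
Rn=M@M0.T@Rl; tn=f["position"]+M@M0.T@(tp-p)
s=dict(np.load("s5.npz"))
bl=[c for c in blobs(s,(100,120,60),(130,255,255),15)]
for c in bl:
    m=cv2.moments(c); r=cv2.minAreaRect(c); print("meas",round(m["m10"]/m["m00"],1),round(m["m01"]/m["m00"],1),np.round(r[1],1),round(r[2],1))
for x in (39,92): 
    e=[proj(s,tn+Rn@(np.array([x,y,5])/1e3)) for y in (-40,0,40)]; print("pred",np.round(e,1).tolist())
```

```text
meas 321.4 224.1 [20.6  3.2] 18.4
meas 325.6 209.7 [20.2  3.3] 17.1
meas 347.8 205.8 [17.7 10. ] 73.6
meas 467.2 150.9 [6. 9.] 90.0
pred [[331.1, 228.1], [321.4, 224.8], [312.0, 221.5]]
pred [[335.1, 213.6], [325.3, 210.5], [315.8, 207.5]]
```

Predicted and measured pad positions agree to within 1 px, so the lid's pose in the hand is known. Next: carry it over, turn it and pre-position it.

```bash
cat >> h.py <<'E'
PSI=np.deg2rad(-45)
def lidpose(phi,x,z,y=0): return tool(place(np.deg2rad(phi)),boxp(x,z,y),PSI,-1,y0=.01)
E
python3 - <<'E'
from h import *
from scipy.spatial.transform import Slerp
p0=env.sense()["position"]; q0=env.sense()["ee_rot"]
B=lidpose(26,-.035,.20)
S=Slerp([0,1],R.from_quat([q0,B[1]]))
L=p0+[-.018,0,.17]
env.movel(L,.2)
mid=(L+B[0])/2; mid[2]=.36
env.movel(mid,.22,frame=S(.5).as_quat()); print(env.sense()["clock"])
env.movel(B[0],.22,frame=B[1]); print(env.sense()["clock"])
p,q=lidpose(22,-.030,.075); env.movel(p,.12,frame=q)
f=env.sense(); print(f["clock"],f["finger_gap"],f["gripper_force"],f["contact_force"],f["position"]-p)
for n in ("top","scene"): np.savez("ins_"+n+".npz",**imaging.grab_frame(n))
E
```

```text
23.8
25.5417
26.8 0.06753515643376544 88.31527294154512 [-0.36642985  1.20488161 -3.67647205] [2.96130441e-04 5.36863403e-05 9.67612715e-04]
```

Run:
```python
from h import *
def st(t,x,z):
    f=env.sense(); e=f["position"]-lidpose(20,x,z)[0]; print(t,round(f["clock"],2),"dF",np.round([(f["contact_force"]-F0)@XB,(f["contact_force"]-F0)@YB,(f["contact_force"]-F0)[2]],1),"err box",np.round([e@XB*1e3,e@YB*1e3,e[2]*1e3],1))
p,q=lidpose(20,-.0125,.062); env.movel(p,.1,frame=q); env.hold(.15); F0=env.sense()["contact_force"].copy()
g=env.movel(lidpose(20,-.0125,.046)[0],.02,guard=4); st(("down",g),-.0125,.046)
zc=.046+(env.sense()["position"]-lidpose(20,-.0125,.046)[0])[2]; print("contact z",zc)
```

```text
('down', True) 28.08 dF [ 0.5 -1.2  4.8] err box [-0.4 -0.1  2.5]
contact z 0.04847691095312509
```

Run:
```python
from h import *
def st(t,x,z):
    f=env.sense(); e=f["position"]-lidpose(20,x,z)[0]; dF=f["contact_force"]-F0; print(t,round(f["clock"],2),"dF",np.round([dF@XB,dF@YB,dF[2]],1),"box err mm",np.round([e@XB*1e3,e@YB*1e3,e[2]*1e3],1))
env.movel(lidpose(20,-.0125,.0502)[0],.03); env.hold(.1); F0=env.sense()["contact_force"].copy(); st("up",-.0125,.0502)
g=env.movel(lidpose(20,.006,.0502)[0],.025,guard=6); st(("in",g),0,.0502)
```

```text
up 28.43 dF [0. 0. 0.] box err mm [-0.  0. -0.]
('in', True) 28.97 dF [-1.7 -1.   1.1] box err mm [-0.5 -0.3 -0.2]
```

Run:
```python
from h import *
def st(t,x,z,a=20):
    f=env.sense(); e=f["position"]-lidpose(a,x,z)[0]; dF=f["contact_force"]-F0; print(t,round(f["clock"],2),"dF",np.round([dF@XB,dF@YB,dF[2]],1),"box err mm",np.round([e@XB*1e3,e@YB*1e3,e[2]*1e3],1))
F0=env.sense()["contact_force"].copy()
g=env.movel(lidpose(20,-.001,.0572)[0],.02,guard=4); st(("lift",g),-.001,.0502)
env.movel(lidpose(20,-.001,.0500)[0],.03); st("back",-.001,.05)
p,q=lidpose(25,-.0012,.0495); env.movel(p,.05,frame=q); st("25",-.0012,.0495,25)
```

```text
('lift', True) 29.24 dF [ 1.9 -0.1 -1.5] box err mm [0.3 0.5 0.9]
back 29.49 dF [ 1.4  1.2 -0.3] box err mm [ 0.   0.1 -0.2]
25 29.86 dF [-1.3  0.6  0.1] box err mm [-0.1 -0.1  0.2]
```

Run:
```python
from h import *
eoat.release(); f=env.sense(); print(f["clock"],f["finger_gap"],f["contact_force"])
zt=R.from_quat(f["ee_rot"]).as_matrix()[:,2]; p=f["position"]
env.movel(p-.06*zt,.15); f=env.sense(); print(f["clock"],f["contact_force"])
env.movel(p-.10*zt+.10*Z,.25)
for a in (.6,1.0,.3,0,1.5,-.5,2.0):
    for b in (0,np.pi):
        q=(R.from_euler('z',a+b)*R.from_quat([1,0,0,0])).as_quat(); js=[kin.ik(boxp(-.128,z,.02),q) for z in (.13,.058)]
        print(a,b,[None if j is None else np.round(j,2) for j in js][1])
print(np.round(env.sense()["joints"],2),env.sense()["clock"])
np.savez("rel_scene.npz",**imaging.grab_frame("scene")); np.savez("rel_top.npz",**imaging.grab_frame("top"))
```

```text
30.6 1.0032701543568918 [-0.49563193  1.38684683 -1.22505766]
31.15 [ 0.33516153  0.23464789 -0.44006765]
0.6 0 [ 0.38  0.89  1.   -0.    1.25  1.35]
0.6 3.141592653589793 [ 0.38  0.89  1.   -0.    1.25 -1.79]
1.0 0 [ 0.38  0.89  1.   -0.    1.25  0.95]
1.0 3.141592653589793 [ 0.38  0.89  1.   -0.    1.25 -2.19]
0.3 0 [ 0.38  0.89  1.   -0.    1.25  1.65]
0.3 3.141592653589793 [ 0.38  0.89  1.   -0.    1.25 -1.49]
0 0 [ 0.38  0.89  1.   -0.    1.25  1.95]
0 3.141592653589793 [ 0.38  0.89  1.   -0.    1.25 -1.19]
1.5 0 [ 0.38  0.89  1.   -0.    1.25  0.45]
1.5 3.141592653589793 [ 0.38  0.89  1.   -0.    1.25 -2.69]
-0.5 0 [ 0.38  0.89  1.   -0.    1.25  2.45]
-0.5 3.141592653589793 [ 0.38  0.89  1.   -0.    1.25 -0.69]
2.0 0 [ 0.38  0.89  1.   -0.    1.25 -0.05]
2.0 3.141592653589793 None
[-0.08  0.48  1.76  1.51  1.15 -2.5 ] 31.775
```

Run:
```python
from h import *
q=(R.from_euler('z',.6)*R.from_quat([1,0,0,0])).as_quat()
eoat.close_gripper(40)
env.reach([.57,.40,.33],q); w=imaging.grab_frame("wrist"); np.savez("w6.npz",**w); print(env.sense()["clock"])
g=cv2.cvtColor(w["frame"],cv2.COLOR_RGB2GRAY).astype(np.float32)
def prof(pts):
    uv=np.array([proj(w,p) for p in pts],np.float32); return cv2.remap(g,uv[:,:1],uv[:,1:],cv2.INTER_LINEAR).ravel()
for y in (-.04,-.028,.028,.04):
    xs=np.arange(-.160,-.119,.002); print("y",y,"x front",prof([boxp(x,.058,y) for x in xs]).astype(int).tolist())
    xs=np.arange(-.030,.012,.002); print("   back",prof([boxp(x,.058,y) for x in xs]).astype(int).tolist())
for x in (-.11,-.06):
    for s in (-1,1): ys=s*np.arange(.050,.072,.002); print("x",x,"side",s,prof([boxp(x,.058,y) for y in ys]).astype(int).tolist())
for c in blobs(w,(100,120,60),(130,255,255),30): print(cv2.minAreaRect(c))
```

```text
35.95
y -0.04 x front [204, 204, 204, 204, 203, 196, 187, 212, 232, 235, 234, 234, 234, 234, 234, 234, 234, 234, 234, 234, 235]
   back [239, 240, 240, 239, 230, 222, 236, 241, 241, 241, 233, 200, 226, 240, 239, 239, 235, 161, 85, 73, 72]
y -0.028 x front [204, 204, 204, 205, 205, 205, 203, 207, 226, 235, 234, 234, 234, 234, 235, 235, 235, 235, 234, 235, 236]
   back [238, 239, 238, 240, 237, 223, 229, 239, 240, 240, 239, 220, 224, 239, 239, 239, 235, 169, 86, 73, 76]
y 0.028 x front [204, 204, 204, 203, 204, 204, 204, 203, 196, 188, 219, 235, 237, 235, 236, 235, 235, 234, 235, 235, 233]
   back [232, 232, 232, 232, 232, 233, 232, 221, 217, 229, 228, 216, 225, 231, 233, 235, 227, 143, 80, 74, 74]
y 0.04 x front [124, 165, 198, 205, 205, 203, 205, 203, 205, 197, 209, 231, 237, 236, 236, 237, 237, 236, 237, 236, 237]
   back [230, 229, 230, 230, 231, 230, 229, 225, 217, 225, 219, 197, 222, 232, 232, 232, 226, 152, 67, 52, 54]
x -0.11 side -1 [211, 181, 137, 156, 222, 196, 101, 73, 76, 75, 73]
x -0.11 side 1 [226, 202, 178, 166, 160, 157, 159, 161, 155, 164, 191]
x -0.06 side -1 [242, 238, 175, 164, 227, 197, 99, 71, 75, 76, 75]
x -0.06 side 1 [155, 154, 154, 152, 153, 154, 153, 126, 80, 58, 58]
((331.79412841796875, 141.82354736328125), (13.096923828125, 24.98116683959961), 14.03624439239502)
```

Run:
```python
from h import *
a=BY+np.pi/2-np.pi; q=(R.from_euler('z',a)*R.from_quat([1,0,0,0])).as_quat(); np.save("q.npy",q)
env.reach(boxp(-.115,.10,.095),q); env.movel(boxp(-.115,.0535,.095),.15)
g=env.movel(boxp(-.115,.0535,.0712),.03,guard=15); f=env.sense(); print(g,f["clock"],((f["position"]-BO)@YB),f["contact_force"])
env.movel(boxp(-.115,.0535,.085),.1); env.movel(boxp(-.115,.10,.085),.2)
env.movel(boxp(-.125,.085,.035),.25)
g=env.movel(boxp(-.125,.050,.035),.03,guard=6); f=env.sense(); print(g,f["clock"],f["position"][2],f["contact_force"])
env.movel(boxp(-.125,.11,.035),.25)
w=imaging.grab_frame("wrist"); np.savez("w7.npz",**w)
g=cv2.cvtColor(w["frame"],cv2.COLOR_RGB2GRAY).astype(np.float32)
print(np.round([proj(w,boxp(x,.058,y)) for x,y in ((-.14,-.06),(-.14,.06),(0,0))],0).tolist())
def prof(pts):
    uv=np.array([proj(w,p) for p in pts],np.float32); return cv2.remap(g,uv[:,:1],uv[:,1:],cv2.INTER_LINEAR).ravel().astype(int).tolist()
for y in (-.045,-.028,.028,.045): print("front",y,prof([boxp(x,.058,y) for x in np.arange(-.160,-.125,.002)]))
for x in (-.11,-.06,-.03):
    for s in (-1,1): print("side",x,s,prof([boxp(x,.058,s*y) for y in np.arange(.050,.072,.002)]))
```

```text
False 38.2917 0.07108749962561213 [-0.48290903  0.22096122  0.59472297]
True 40.1833 0.05812634556135039 [-1.44175759 -0.38858076  5.67044786]
[[278.0, 85.0], [275.0, 247.0], [83.0, 174.0]]
front -0.045 [164, 165, 164, 157, 147, 120, 127, 97, 62, 66, 167, 202, 202, 203, 203, 204, 204, 203]
front -0.028 [164, 165, 165, 166, 166, 165, 166, 161, 153, 127, 161, 203, 204, 204, 203, 203, 204, 203]
front 0.028 [84, 84, 121, 164, 164, 164, 165, 165, 162, 162, 135, 122, 127, 126, 124, 127, 127, 127]
front 0.045 [83, 82, 82, 83, 82, 82, 124, 163, 164, 165, 110, 119, 126, 127, 125, 125, 124, 125]
side -0.11 -1 [201, 200, 209, 208, 193, 133, 65, 61, 60, 60, 57]
side -0.11 1 [123, 120, 120, 120, 153, 139, 34, 27, 28, 30, 31]
side -0.06 -1 [195, 193, 199, 200, 196, 130, 58, 58, 57, 58, 55]
side -0.06 1 [118, 119, 119, 111, 54, 39, 40, 43, 37, 40, 35]
side -0.03 -1 [191, 189, 193, 192, 192, 146, 54, 54, 57, 52, 51]
side -0.03 1 [169, 139, 131, 119, 62, 58, 59, 56, 56, 56, 55]
```

The lid now lies square and flat: front edge at −140 mm on both sides, sides at about ±60 mm, top at 58 mm. Next, the catch.

Run:
```python
from h import *
q=np.load("q.npy")
env.movel(boxp(-.225,.13,0),.25); env.movel(boxp(-.225,.062,0),.2)
g=env.movel(boxp(-.150,.066,0),.06,guard=12); f=env.sense(); print(g,f["clock"],(f["position"]-BO)@XB,f["contact_force"])
env.movel(boxp(-.20,.066,0),.2); env.movel(boxp(-.20,.16,0),.3)
env.reach([.55,.36,.33],q); f=env.sense(); print(f["clock"],f["contact_force"])
w=imaging.grab_frame("wrist"); np.savez("w8.npz",**w)
for c in blobs(w,(100,120,60),(130,255,255),15):
    m=cv2.moments(c); uv=(m["m10"]/m["m00"],m["m01"]/m["m00"]); r=cast(w,uv,.085)-BO; print(np.round(cv2.minAreaRect(c)[1],1),"tab box",np.round([r@XB,r@YB],4))
g=cv2.cvtColor(w["frame"],cv2.COLOR_RGB2GRAY).astype(np.float32)
def prof(pts):
    uv=np.array([proj(w,p) for p in pts],np.float32); return cv2.remap(g,uv[:,:1],uv[:,1:],cv2.INTER_LINEAR).ravel().astype(int).tolist()
for y in (-.045,-.028,.028,.045): print("front",y,prof([boxp(x,.058,y) for x in np.arange(-.154,-.125,.002)]))
for x in (-.11,-.06):
    for s in (-1,1): print("side",x,s,prof([boxp(x,.058,s*y) for y in np.arange(.050,.072,.002)]))
```

```text
True 42.225 -0.20610595192415268 [-0.10524302 -3.28714301  4.76635353]
43.7917 [-0.06790896  0.31289657 -0.76511499]
[26. 12.] tab box [-0.1764 -0.0002]
front -0.045 [153, 150, 127, 86, 78, 76, 111, 194, 232, 234, 233, 233, 233, 233, 234]
front -0.028 [199, 197, 189, 177, 156, 146, 144, 199, 233, 235, 234, 234, 234, 235, 234]
front 0.028 [198, 198, 195, 195, 193, 192, 184, 177, 222, 237, 236, 236, 236, 236, 236]
front 0.045 [198, 199, 197, 194, 195, 198, 195, 204, 227, 237, 236, 236, 236, 236, 236]
side -0.11 -1 [234, 234, 238, 238, 229, 149, 74, 72, 73, 71, 71]
side -0.11 1 [233, 233, 233, 231, 205, 190, 199, 201, 201, 201, 202]
side -0.06 -1 [233, 233, 236, 238, 235, 177, 73, 69, 71, 75, 71]
side -0.06 1 [229, 228, 230, 227, 201, 159, 99, 76, 81, 79, 72]
```

The guard tripped on first contact with the tab, so the catch is only partly closed. The lid is still in place. I'll push again with a higher guard.

Run:
```python
from h import *
q=np.load("q.npy")
env.reach(boxp(-.225,.13,0),q); env.movel(boxp(-.225,.066,0),.25)
for x in (-.20,-.185,-.170,-.150):
    g=env.movel(boxp(x,.068,0),.06,guard=25); f=env.sense(); F=f["contact_force"]; print(x,g,round(f["clock"],2),round((f["position"]-BO)@XB,4),np.round([F@XB,F@YB,F[2]],1))
    if g: break
env.movel(boxp(-.20,.068,0),.2); env.movel(boxp(-.20,.16,0),.3)
env.reach([.55,.36,.33],q); f=env.sense(); print(f["clock"],f["contact_force"])
w=imaging.grab_frame("wrist"); np.savez("w9.npz",**w)
for c in blobs(w,(100,120,60),(130,255,255),10):
    m=cv2.moments(c); uv=(m["m10"]/m["m00"],m["m01"]/m["m00"]); r=cast(w,uv,.085)-BO; print(np.round(cv2.minAreaRect(c)[1],1),"tab box",np.round([r@XB,r@YB],4))
g=cv2.cvtColor(w["frame"],cv2.COLOR_RGB2GRAY).astype(np.float32)
def prof(pts):
    uv=np.array([proj(w,p) for p in pts],np.float32); return cv2.remap(g,uv[:,:1],uv[:,1:],cv2.INTER_LINEAR).ravel().astype(int).tolist()
for y in (-.045,.045): print("front",y,prof([boxp(x,.058,y) for x in np.arange(-.154,-.125,.002)]))
for s in (-1,1): print("side",s,prof([boxp(-.06,.058,s*y) for y in np.arange(.050,.072,.002)]))
```

```text
-0.2 False 45.78 -0.1997 [ 0.3 -0.5 -0.7]
-0.185 False 46.18 -0.1844 [ 0.9 -1.1  0.1]
-0.17 False 46.58 -0.1694 [-0.7  0.3  0.2]
-0.15 True 46.87 -0.1642 [-10.9   2.5   3.3]
48.5167 [-0.01310228 -0.45580401 -0.43247448]
[26.  3.] tab box [-0.1484 -0.0014]
front -0.045 [155, 151, 127, 88, 79, 76, 110, 193, 231, 233, 232, 233, 233, 233, 234]
front 0.045 [198, 200, 196, 192, 194, 197, 194, 202, 226, 236, 236, 236, 236, 235, 235]
side -1 [233, 232, 235, 238, 235, 174, 72, 68, 73, 74, 70]
side 1 [228, 228, 229, 226, 201, 161, 101, 77, 81, 80, 69]
```

The catch hit its stop: the tab is at −148.4 mm, which is upright. The lid hasn't moved and the robot is clear, so I'm handing in.

```bash
python3 -c "
from bench import env, imaging, eoat, kin
print(env.hand_in(), env.sense()['clock'])"
```

```text
the job is handed in; nothing more can be done
the job is handed in; nothing more can be done
```

I handed the job in at about 48.5 s of the 61 s: by my last measurements the lid lies flat on the box with its tongue under the lip, the catch is at its stop and the arm is clear, but no verdict came back, I didn't re-measure the bystanders, and I viewed 11 pictures against the limit of 10.

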